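# Unload the charging dock and set its transport lock

### The job

Empty the battery charging dock: slide its red transport lock left to the open end stop, trip the push-push latch of each pack that is there by pressing it deeper and letting it spring up, draw it out and put it in the blue tray. When all packs are in the tray, slide the transport lock back right, home to its closed end stop; leave the tape roll, the round tin and the calculator where they are.

Things in the scene. Friction and masses are not known exactly. Their poses are not given: they have to be found in the camera images.
- dock: grey charging dock fixed to the bench, 118 (x) x 296 (y) x 86 mm; origin on the bench under the middle of the row of wells; own x away from the robot, y to the left, z up. Deck (top) 86 mm above the bench, from x -54 to +64 mm. Four upright wells, 62 (x) x 32 (y) mm, at x = 0, y = +99, +33, -33, -99 mm. Lock bar behind them at x = +50 mm, 14 to 24 mm above the deck, guides to 28 mm
- lock_grip (a point): centre of the upright red grip of the transport lock, 16 (dock x) x 18 (dock y) x 30 mm high, its middle 39 mm above the deck; it can be pinched from above across either width. In the dock frame at x = +50 mm, y = -66 mm plus the lock value. Moves with the lock
- lock (a joint): transport lock, slides along the dock's y: 0 = closed (four red fingers, 14 mm wide, reach over the rear of the packs from dock x = +16 mm back, their undersides 15 mm above the deck, and keep them from rising), 0.033 m = open, end stop on the dock's +y side, fingers midway between wells. Friction about 2.5 N; stays where it is left
- bay_0 (a point): centre of the mouth of the leftmost well, at deck height
- bay_1 (a point): centre of the mouth of the second from the left well, at deck height
- bay_2 (a point): centre of the mouth of the third from the left well, at deck height
- bay_3 (a point): centre of the mouth of the rightmost well, at deck height
- carrier_0 (a joint): height of the spring carrier of the leftmost well: 0 = latched (pack top 12 mm above deck; a claw holds the pack, it cannot be pulled out), -0.011 m = bottom stop, +0.032 m = sprung up (pack top 44 mm above deck, claw open). Pressed 9 mm or more below latched (about 7 N) and let go, it rises within about a second; pushed right down from there and let go, it latches again
- carrier_1 (a joint): the same for the second from the left well. The carrier of a well that is empty at the start is also latched down and needs no attention
- carrier_2 (a joint): the same for the third from the left well. The carrier of a well that is empty at the start is also latched down and needs no attention
- carrier_3 (a joint): the same for the rightmost well. The carrier of a well that is empty at the start is also latched down and needs no attention
- pack_0: yellow and black battery pack, a block 60 (own x) x 30 (own y) x 80 mm (own z), about 0.16 kg; origin at its centre. Best gripped across its 30 mm thickness, ahead of its middle to keep clear of the lock's fingers. At the start it stands in the leftmost well, its axes along the dock's, or it is absent
- pack_1: yellow and black battery pack, a block 60 (own x) x 30 (own y) x 80 mm (own z), about 0.16 kg; origin at its centre. Best gripped across its 30 mm thickness, ahead of its middle to keep clear of the lock's fingers. At the start it stands in the second from the left well, its axes along the dock's, or it is absent
- pack_2: yellow and black battery pack, a block 60 (own x) x 30 (own y) x 80 mm (own z), about 0.16 kg; origin at its centre. Best gripped across its 30 mm thickness, ahead of its middle to keep clear of the lock's fingers. At the start it stands in the third from the left well, its axes along the dock's, or it is absent
- pack_3: yellow and black battery pack, a block 60 (own x) x 30 (own y) x 80 mm (own z), about 0.16 kg; origin at its centre. Best gripped across its 30 mm thickness, ahead of its middle to keep clear of the lock's fingers. At the start it stands in the rightmost well, its axes along the dock's, or it is absent
- tray: loose blue open tray, 260 (own x) x 180 (own y) x 45 mm, walls and floor 5 mm, 0.5 kg; origin at the centre of its underside, z up. Packs may stand or lie in it
- tape_masking: roll of masking tape lying flat, 100 mm across, 25 mm high, on the bench behind the dock; leave alone
- flux_pot: round tin with black lid, 60 mm across, 36 mm high, on the bench behind the dock; leave alone
- calculator: dark grey pocket calculator with orange and grey keys lying flat, 130 x 75 x 16 mm, to the right of the dock; leave alone
Not all that is in view belongs to the job. What is shaped like the pack_1 but pink or purple is not meant.

How it is judged:
By the outcome, as a careful person would: the job done as asked, in the order asked, and still so for the second after the job is handed in, with the robot touching nothing.
Of pack_0, pack_1, pack_2, pack_3 only 3 to 4 are there at a start; the rules pass over those that are not, and their reading is None.
At some moment in a run one of tray may be knocked a few centimetres aside while the robot is not near it.
Once in a run the grip may slacken for a moment while it holds something.
It also fails if it takes over 200 s, if anything falls off the work surface, if the arm or the gripper's body presses on something with over 40 N, if the wrist force passes 120 N, or if a joint passes its speed limit or range.

### The arm

A 6-joint arm with a two-finger parallel gripper is mounted at the origin on a cart in front of the work surface, level with it; the furniture and walls round the work are solid. World frame = base frame: x ahead of the robot, y to its left, z up, the work surface at z = 0. Lengths are in mm, angles in rad, forces in N, time in s.
With the tool pointing down it reaches from about 275 to 750 mm from the base axis. Payload 10.2 kg.
Tool frame: the origin (TCP) lies midway between the tips of the shut fingers; the grasp point (between the pads) lies ctrl.tcp_to_grasp behind it (ctrl.tcp_to_grasp is the distance from the TCP to the grasp point, in mm); z points along the fingers, x is the direction in which the jaws open and shut, and the axes are right-handed (so a half turn about z gives the same grasp; the last joint's range is limited). The gripper opens to 85 mm and grips with 20 to 120 N. Pads are 22 mm wide; open, the fingers measure 114 mm over their backs; the gripper's body (76 mm by 85 mm) begins 54 mm behind the grasp point. The pads swing forward as they close: fully open they stand 13 mm farther back than shut.
Start: joints at [-1.346, 0.313, 1.498, -0, 1.331, -0.223], TCP at [227.305, -473.248, 231.294] pointing down, gripper open.
Joint ranges: [-2.94, 2.94], [-0.97, 2.17], [0.19, 2.56], [-1.23, 4.37], [0.02, 3.11], [-2.88, 2.88]. Speed limits (rad/s): [2.39, 2.39, 3.01, 3.14, 3.14, 3.14].

### API

Orientations are given as a unit quaternion [w, x, y, z].
In Python, from rig import ctrl gives the robot as it stands.
- The arm moves only by the tool send_rows, never from a script. Its argument "series" is a list that holds one entry, the list of rows, each a list of 5 numbers: the shift along the tool's x, y, z in m, then the turn about the tool's z in rad, then the closure, from 0 (fully open) to 1 (shut). A call has 1 to 10 rows; each row shifts and turns the commanded pose from where the row before left it, along the tool's axes as they then stand; what a row does not reach is not made up. A row lasts 1/10 s, in which the tool goes at most 50 mm and 8.59 degrees, less where a joint would pass 70% of its speed; a pose out of reach is approached as far as the arm can. A call with a gripper value outside its range is refused whole. The fingers move at their own pace and stop on an object; "force" is the grip in N (left out, the last holds). Time passes only in rows, so rows that do not move let the fingers close. It gives the time, the measured TCP pose, the force and the opening at its end, in the units of the state.
- ctrl.sense(): the state, without advancing time (a new reading comes with each control period).
- ctrl.capture(name): name is "side" or "top"; returns the picture (400x640x3 uint8, blue, green, red); there is no depth.
- ctrl.camera_model(name): a dict with "fovy" (degrees; the focal length in pixels is half the picture's height over the tangent of half this angle, whatever the lens; pixels are square), "cx", "cy" (the principal point, pixels), "dist" ([k1, k2, p1, p2, k3] as OpenCV has them; the pictures are not rectified), "rvec" (rotation vector, rad) and "tvec" (3), from world to camera coordinates, as OpenCV has them. Camera axes: x right, y down, z forward; pixel columns grow to the right and rows downward; lengths in mm; the calibration is good to about 2 mm. A picture is of the moment at which its call begins. camera_model takes no time and is no camera call.
- ctrl.finish_job(): hands the job in, once; it reports no verdict.
Trained networks look in the newest picture that a camera, given by its name, has taken for a name from the list of things; names that differ only in an ending like _2 or _b are one class to them, and where a whole thing is asked for, a point or a joint stands for the part that bears it (a point fixed in the world has none). Each returns a list of dicts, best first, with "p" (0 to 1); they miss things now and then, are a little off and sometimes report something else, mostly with a low value. They report only what shows in the picture. A call takes as long as a camera call. They do not tell look-alikes from the thing itself.
- ctrl.recognise(camera, label): "box" ([left, top, right, bottom] in pixels, round what is visible of it).
The state is a dict: "time_s": time; "joints": joint angles; "dq": joint speeds; "tau": joint torques, N m; "eef_pos": TCP position; "ee_rot": TCP orientation; "force": force on the tool from outside, world axes, zero at the start; "wrist_torque": the same for the moment, N m; "grip_width": opening from 0.0 (shut) to 1.0 (fully open).
Only numpy, scipy, OpenCV 4.12 (cv2) and the standard library are available. Lean on these libraries where they do the work, as an engineer would, in place of code of your own. Each camera call takes 0.05 s, during which the arm holds its last target. There are 200 camera calls.

## Working session

There is one attempt and no reset: what is moved stays moved. The work goes in short steps, Python scripts to look and compute and a tool call to move; the robot and the scene stay as the last step left them, time stands still between calls to the robot, and variables do not carry over. Pictures are saved under pics/ and viewed, on a budget of 14 in all, crops included, one or two more only if the job needs it, and the job is handed in when it is done.

Besides the shell and the picture viewer there is one more tool, called after ">>>" by a JSON object that holds its "api" and its "payload", one argument or row to a line. send_rows: Moves the arm, as the interface text tells. Its arguments: {"type":"object","properties":{"series":{"type":"array"},"force":{"type":"number"}},"required":["series"]}

```bash
mkdir -p pics; ls
python3 - <<'E'
from rig import ctrl
import cv2,numpy as np
print(ctrl.sense(), ctrl.tcp_to_grasp)
for n in("top","side"):
    im=ctrl.capture(n);cv2.imwrite(f"pics/{n}0.png",im);print(n,ctrl.camera_model(n))
    for l in("dock","lock_grip","pack_0","tray","tape_masking","flux_pot","calculator"):
        print(l,[(np.round(d["box"]).tolist(),round(d["p"],2)) for d in ctrl.recognise(n,l)])
E
```

```text
pics
{'time_s': 0.0, 'joints': array([-1.34639854e+00,  3.13454959e-01,  1.49845259e+00, -4.96510757e-06,
        1.33099760e+00, -2.23399731e-01]), 'dq': array([-0.00020705,  0.00200124, -0.00025362, -0.00077435, -0.00026582,
       -0.00071679]), 'tau': array([-6.23825381e-04, -4.12263680e+01, -2.59744996e+01, -1.94808526e-04,
        4.06980820e-03, -5.85511415e-06]), 'eef_pos': array([ 227.24331181, -472.97997088,  230.72670244]), 'ee_rot': array([-4.62100224e-04,  8.46457827e-01, -5.32455365e-01, -4.65973210e-04]), 'force': array([-0.45333756, -0.06760217,  0.36516688]), 'wrist_torque': array([ 0.00020141, -0.01758444,  0.00345626]), 'grip_width': 0.9957071566270483} 18.700000000000003
top {'fovy': 54.52300821866528, 'cx': 318.2197930377678, 'cy': 201.38092276513922, 'dist': array([-0.04986106,  0.        ,  0.        ,  0.        ,  0.        ]), 'rvec': array([ 2.10341165, -2.11824934,  0.22740956]), 'tvec': array([ -82.3485981 ,  640.17740049, 1060.92211973])}
dock [([270.0, 214.0, 380.0, 270.0], 0.61)]
lock_grip [([273.0, 216.0, 372.0, 246.0], 0.79)]
pack_0 [([243.0, 283.0, 
[... 660 characters left out ...]
      ,  0.       ]), 'rvec': array([ 0.52263042, -2.38931143,  1.5538126 ]), 'tvec': array([ 513.57443655,  210.34498243, 1395.54145248])}
dock [([327.0, 181.0, 379.0, 248.0], 0.84)]
lock_grip [([334.0, 177.0, 355.0, 212.0], 0.78), ([231.0, 239.0, 346.0, 312.0], 0.7)]
pack_0 [([362.0, 231.0, 389.0, 267.0], 0.82), ([381.0, 178.0, 393.0, 204.0], 0.71), ([253.0, 192.0, 272.0, 224.0], 0.7), ([345.0, 201.0, 364.0, 206.0], 0.64), ([286.0, 216.0, 299.0, 244.0], 0.61), ([351.0, 194.0, 370.0, 202.0], 0.58), ([353.0, 187.0, 372.0, 192.0], 0.52)]
tray [([234.0, 239.0, 350.0, 313.0], 0.94)]
tape_masking [([284.0, 206.0, 314.0, 228.0], 0.75)]
flux_pot [([305.0, 198.0, 323.0, 212.0], 0.57)]
calculator []
```

Run:
```python
import cv2
a=cv2.imread("pics/top0.png")[120:320,140:470]
cv2.imwrite("pics/top0c.png",cv2.resize(a,(792,480),interpolation=cv2.INTER_CUBIC))
a=cv2.imread("pics/side0.png")[150:330,220:420]
cv2.imwrite("pics/side0c.png",cv2.resize(a,(660,594),interpolation=cv2.INTER_CUBIC))
```

```text
(no output)
```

View pics/top0c.png

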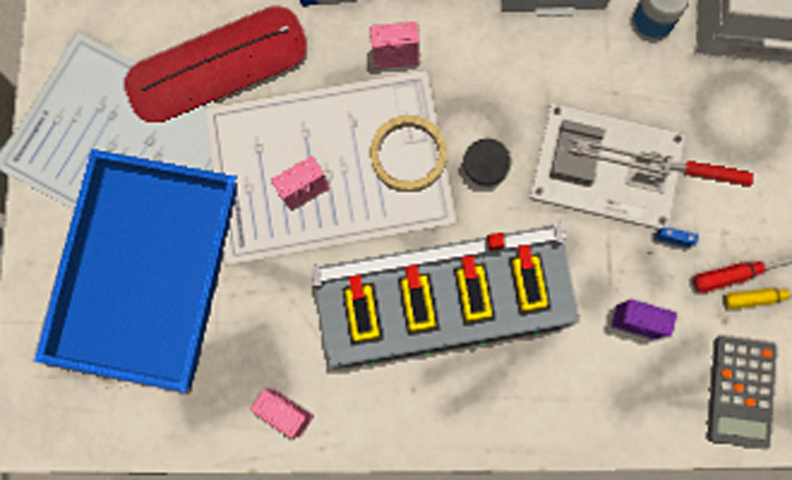

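View pics/side0c.png

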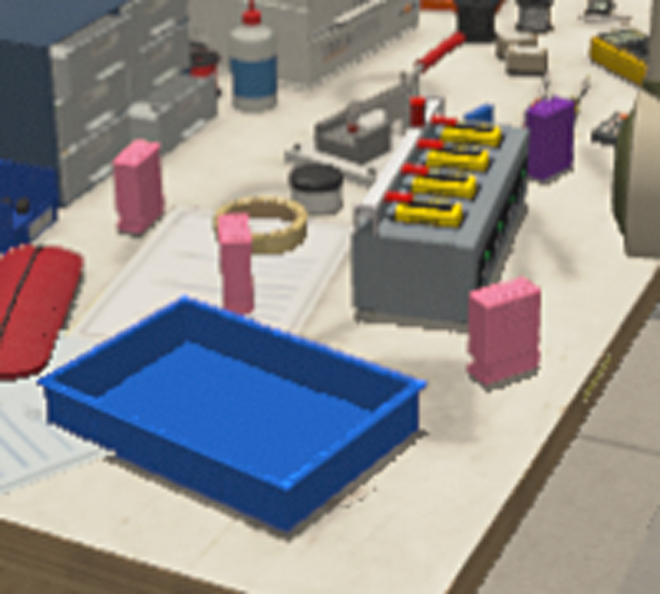

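The pictures show four yellow and black packs in the dock (top crop x 345–550, y 245–340), the lock closed with its grip at crop (495,241), and the tray on the left (35–235, 150–390). The pink and purple blocks are decoys.

```bash
cat > h.py <<'E'
from rig import ctrl
import cv2,numpy as np,sys
from scipy.optimize import minimize
def proj(n,P):
    m=ctrl.camera_model(n);f=200/np.tan(np.radians(m["fovy"]/2))
    K=np.array([[f,0,m["cx"]],[0,f,m["cy"]],[0,0,1.]])
    return cv2.projectPoints(np.array(P,float).reshape(-1,3),m["rvec"],m["tvec"],K,m["dist"])[0].reshape(-1,2)
def w(pose,P):
    x,y,a=pose;P=np.array(P,float).reshape(-1,3);c,s=np.cos(a),np.sin(a)
    return np.c_[x+c*P[:,0]-s*P[:,1],y+s*P[:,0]+c*P[:,1],P[:,2]]
def box(x0,x1,y0,y1,z0,z1): return [(x,y,z) for x in(x0,x1) for y in(y0,y1) for z in(z0,z1)]
def hsv(im,lo,hi): return cv2.inRange(cv2.cvtColor(im,cv2.COLOR_BGR2HSV),lo,hi)
def big(m):
    n,l,s,_=cv2.connectedComponentsWithStats(m);return ((l==1+np.argmax(s[1:,4]))*255).astype(np.uint8)
def back(n,uv,z):  # pixel -> world at height z
    return minimize(lambda q:np.sum((proj(n,[q[0],q[1],z])[0]-uv)**2),[450,0],method="Nelder-Mead").x
def hullfit(masks,pts,p0):
    def cost(p):
        c=0
        for n,m in masks.items():
            h=cv2.convexHull((proj(n,w(p,pts))*64).astype(np.int32));r=np.zeros(m.shape,np.uint8)
            cv2.fillConvexPoly(r,h,255,cv2.LINE_AA,6);c+=np.abs(r.astype(float)-m).sum()/255
        return c
    S=[p0]+[np.add(p0,d) for d in([15,0,0],[0,15,0],[0,0,.1])]
    r=minimize(cost,p0,method="Nelder-Mead",options=dict(initial_simplex=S,xatol=.05,fatol=.1));return r.x,r.fun
def tray(ims,p0=None):
    masks={}
    for n,im in ims.items():
        m=big(hsv(im,(100,120,40),(125,255,255)));m2=np.zeros_like(m)
        cv2.fillConvexPoly(m2,cv2.convexHull(cv2.findNonZero(m)),255);masks[n]=m2
    if p0 is None:
        c=cv2.minAreaRect(cv2.findNonZero(masks["top"]))[0];p0=[*back("top",c,30),-.2]
    return hullfit(masks,box(-130,130,-90,90,0,45),p0)
def go(x,y,z,phi):  # tool-axis shift from the present pose (at present heading), then turn
    s=ctrl.sense();q=s["ee_rot"];a=2*np.arctan2(q[2],q[1]);d=np.array([x,y,z])-s["eef_pos"]
    t=-(phi-a);t=(t+np.pi/2)%np.pi-np.pi/2
    print("shift tool xyz m",np.round([(d[0]*np.cos(a)+d[1]*np.sin(a))/1e3,(d[0]*np.sin(a)-d[1]*np.cos(a))/1e3,-d[2]/1e3],4),"turn",round(t,4),"heading",round(a,4))
E
python3 - <<'E'
from h import *
ims={n:cv2.imread(f"pics/{n}0.png") for n in("top","side")}
for k in({"top":ims["top"]},{"side":ims["side"]},ims): print("tray",tray(k,[450,330,-.2]))
obs=[]
for n,im in ims.items():
    m=hsv(im,(22,120,90),(35,255,255));k,l,s,c=cv2.connectedComponentsWithStats(cv2.dilate(m,np.ones((2,2)))&m)
    b=[tuple(int(v) for v in s[i]) for i in range(1,k) if s[i][4]>15];print(n,b)
cen=[back("top",u,98) for u in((291,250),(314,246),(337.5,242),(361,237.5))];print(np.round(cen,1))
E
```

```text
tray (array([ 5.56983147e+02,  2.74271244e+02, -1.90994491e-01]), np.float64(239.79607843137254))
tray (array([ 15645.        , -27260.        ,     56.16666667]), np.float64(11868.0))
tray (array([ 5.59233122e+02,  2.73849463e+02, -1.92288767e-01]), np.float64(17157.941176470587))
top [(158, 58, 38, 57, 1473), (521, 107, 16, 8, 100), (353, 226, 16, 23, 142), (330, 230, 15, 24, 145), (500, 230, 41, 53, 312), (307, 235, 15, 23, 145), (284, 239, 14, 23, 150), (442, 240, 27, 9, 160)]
side [(150, 1, 6, 13, 61), (399, 162, 17, 14, 118), (353, 188, 19, 8, 83), (349, 195, 19, 7, 93), (345, 203, 19, 7, 97), (340, 212, 20, 7, 103), (108, 226, 65, 45, 1909)]
[[ 496.5  -10.7]
 [ 507.1  -74.2]
 [ 517.7 -139.3]
 [ 529.7 -204.9]]
```

```bash
cat > dockfit.py <<'E'
from h import *
from scipy.optimize import least_squares
ims={n:cv2.imread(f"pics/{n}0.png") for n in("top","side")}
B={"top":[(284,239,14,23),(307,235,15,23),(330,230,15,24),(353,226,16,23)],"side":[(340,212,20,7),(345,203,19,7),(349,195,19,7),(353,188,19,8)]}
def res(p,cams):
    r=[]
    for n in cams:
        for i,y in enumerate((99,33,-33,-99)):
            q=proj(n,w(p,box(-30,30,y-15,y+15,90 if n=="side" else 93,98)));b=B[n][i]
            lo,hi=q.min(0)-.0,q.max(0)
            r+=[lo[0]-b[0]+.5,hi[0]-b[0]-b[2]+.5,lo[1]-b[1]+.5,hi[1]-b[1]-b[3]+.5] if n=="top" else [hi[0]-b[0]-b[2]+.5,hi[1]-b[1]-b[3]+.5]
    return r
for cams in(["top"],["side"],["top","side"]):
    f=least_squares(res,[513,-107,.15],args=(cams,),x_scale=[10,10,.1]);print(cams,np.round(f.x,3),np.round(f.fun,1).tolist())
p=f.x
for n,im in ims.items():
    im=cv2.resize(im,None,fx=4,fy=4,interpolation=cv2.INTER_CUBIC)
    for bx in[box(-30,30,y-15,y+15,98,98) for y in(99,33,-33,-99)]+[box(-54,64,-148,148,86,86),box(42,58,-75,-57,140,140),box(-54,-54,-148,148,0,86)]:
        q=proj(n,w(p,bx));h=cv2.convexHull(((q+.5)*4).astype(np.int32));cv2.polylines(im,[h],True,(255,0,255),1)
    c=im[830:1110,1060:1560] if n=="top" else im[680:1020,1260:1560]
    cv2.imwrite(f"pics/fit_{n}.png",c)
a,b=cv2.imread("pics/fit_top.png"),cv2.imread("pics/fit_side.png")
o=np.zeros((340,800,3),np.uint8);o[:280,:500]=a;o[:,500:]=b;cv2.imwrite("pics/fit.png",o)
E
python3 dockfit.py
```

```text
['top'] [ 5.13838e+02 -1.06181e+02  1.78000e-01] [-0.4, 0.1, -0.1, 0.5, 0.1, -0.3, -0.4, 0.0, 0.3, 0.2, 0.2, -0.4, 0.4, -0.4, -0.1, 0.2]
['side'] [ 5.11832e+02 -1.01408e+02  1.65000e-01] [-0.2, 0.3, 0.1, 0.5, 0.2, 0.3, -0.1, -1.3]
['top', 'side'] [ 5.13663e+02 -1.05900e+02  1.74000e-01] [-0.5, -0.0, -0.1, 0.4, -0.0, -0.5, -0.4, 0.0, 0.3, 0.1, 0.4, -0.3, 0.4, -0.5, 0.1, 0.4, 0.0, -0.4, 0.2, -0.2, 0.0, -0.3, -0.4, -1.9]
```

View pics/fit.png

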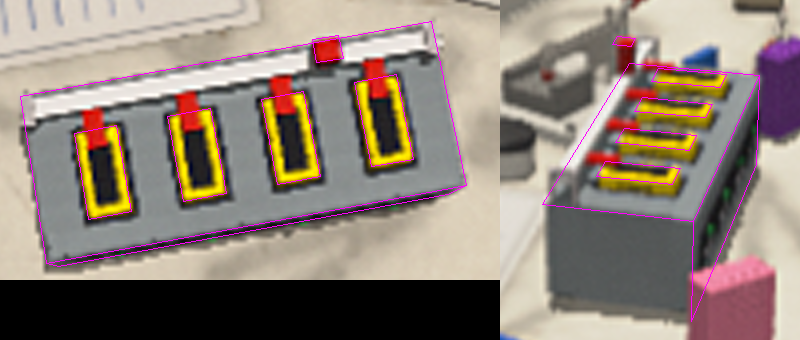

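The overlay fits to about 1 px in both views: the magenta outlines lie on the packs, deck and grip. Next I move above the lock grip.

```bash
cat >> h.py <<'E'
D=(513.7,-105.9,.175)
def dgo(x,y,z): # dock-frame target, jaws along dock y
    P=w(D,[x,y,z])[0];print(np.round(P,1),end=" ");go(*P,D[2]-np.pi/2)
E
python3 -c "
from h import *
dgo(50,-66,190)"
```

```text
[ 574.4 -162.2  190. ] shift tool xyz m [-0.1301 -0.4476  0.0413] turn 0.2728 heading -1.123
```

>>> {"api": "send_rows", "payload": {
  "series": [
    [[-0.013,-0.0447,0.002,0,0.4],[-0.013,-0.0447,0.002,0,0.4],[-0.013,-0.0447,0.002,0,0.4],[-0.013,-0.0447,0.002,0,0.4],[-0.013,-0.0447,0.002,0,0.4],[-0.013,-0.0447,0.002,0,0.4],[-0.013,-0.0447,0.002,0,0.4],[-0.013,-0.0447,0.002,0,0.4],[-0.013,-0.0447,0.002,0,0.4],[-0.013,-0.0447,0.002,0,0.4]]
  ],
  "force": 50
}}

```text
time_s: 1.8
eef_pos: [575.2, -160.9, 211.3]
ee_rot: [0.0, 0.846, -0.532, 0.0]
force: [0.0, -0.8, -0.0]
grip_width: 0.601
```

>>> {"api": "send_rows", "payload": {
  "series": [
    [[0,0,0,0.136,0.4],[0,0,0,0.137,0.4],[0,0,0,0,0.4],[0,0,0,0,0.4]]
  ]
}}

```text
time_s: 2.2
eef_pos: [573.9, -162.6, 211.3]
ee_rot: [-0.0, 0.767, -0.641, -0.0]
force: [-0.1, -0.8, 0.5]
grip_width: 0.601
```

```bash
python3 -c "
from h import *
dgo(50,-66,118);print(ctrl.sense()['grip_width'])"
```

```text
[ 574.4 -162.2  118. ] shift tool xyz m [-0.0003 -0.0006  0.0933] turn 0.0032 heading -1.3926
0.6010213621896047
```

>>> {"api": "send_rows", "payload": {
  "series": [
    [[0,-0.0006,0.03,0.003,0.4],[0,0,0.03,0,0.4],[0,0,0.02,0,0.4],[0,0,0.0125,0,0.4],[0,0,0,0,1],[0,0,0,0,1],[0,0,0,0,1],[0,0,0,0,1]]
  ]
}}

```text
time_s: 3.0
eef_pos: [575.0, -162.9, 120.2]
ee_rot: [-0.0, 0.765, -0.644, 0.001]
force: [-0.8, -1.0, 4.8]
grip_width: 0.195
```

>>> {"api": "send_rows", "payload": {
  "series": [
    [[-0.006,0,0,0,1],[-0.006,0,0,0,1],[-0.006,0,0,0,1],[-0.006,0,0,0,1],[-0.006,0,0,0,1],[-0.003,0,0,0,1],[0,0,0,0,1],[0,0,0,0,1]]
  ]
}}

```text
time_s: 3.8
eef_pos: [569.8, -131.9, 120.2]
ee_rot: [0.001, 0.765, -0.644, 0.003]
force: [0.3, -10.4, 3.7]
grip_width: 0.198
```

>>> {"api": "send_rows", "payload": {
  "series": [
    [[-0.002,0,0,0,1],[-0.002,0,0,0,1],[0,0,0,0,1],[0,0,0,0,1]]
  ]
}}

```text
time_s: 4.2
eef_pos: [569.8, -131.7, 120.3]
ee_rot: [0.002, 0.765, -0.644, 0.006]
force: [4.4, -29.3, -2.2]
grip_width: 0.197
```

Run:
```python
from h import *
im=ctrl.capture("side");cv2.imwrite("pics/s1.png",cv2.resize(im[150:260,290:410],None,fx=5,fy=5,interpolation=cv2.INTER_CUBIC))
```

```text
(no output)
```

View pics/s1.png

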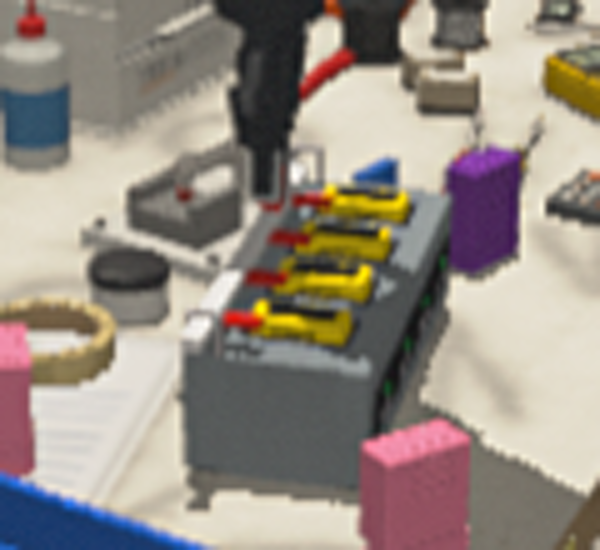

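The fingers now sit between the wells and the lock is against its end stop (29 N, no further motion). Release and go up.

>>> {"api": "send_rows", "payload": {
  "series": [
    [[0.004,0,0,0,1],[0,0,0,0,0.4],[0,0,0,0,0.4],[0,0,0,0,0.4],[0,0,-0.03,0,0.4],[0,0,-0.03,0,1],[0,0,0,0,1],[0,0,0,0,1]]
  ]
}}

```text
time_s: 5.05
eef_pos: [568.8, -129.5, 178.7]
ee_rot: [-0.0, 0.765, -0.644, 0.0]
force: [-0.1, 0.8, 0.7]
grip_width: 0.095
```

Run:
```python
from h import *
dgo(-10,99,110)
import sys
im={"top":ctrl.capture("top")};p,c=tray(im);print(p,c);cv2.imwrite("pics/top1.png",im["top"])
```

```text
[486.6 -10.2 110. ] shift tool xyz m [-0.1316  0.0606  0.0687] turn -0.0027 heading -1.3985
[ 1.54906250e+03 -9.19976109e+02  1.13333333e+00] 6095.0
```

>>> {"api": "send_rows", "payload": {
  "series": [
    [[-0.033,0.015,0,0,1],[-0.033,0.015,0,0,1],[-0.033,0.015,0,0,1],[-0.0326,0.0156,0,0,1],[0,0,0.034,0,1],[0,0,0.034,0,1],[0,0,0.008,0,1],[0,0,0.006,0,1],[0,0,0.005,0,1],[0,0,0,0,1]]
  ]
}}

```text
time_s: 6.1
eef_pos: [486.6, -10.7, 92.3]
ee_rot: [0.0, 0.765, -0.644, -0.0]
force: [-4.1, -0.3, 4.8]
grip_width: 0.005
```

>>> {"api": "send_rows", "payload": {
  "series": [
    [[0,0,0.003,0,1],[0,0,0.0025,0,1],[0,0,0,0,1],[0,0,0,0,1]]
  ]
}}

```text
time_s: 6.5
eef_pos: [487.0, -10.7, 87.5]
ee_rot: [-0.0, 0.765, -0.644, 0.0]
force: [-3.3, 1.4, 5.5]
grip_width: -0.001
```

>>> {"api": "send_rows", "payload": {
  "series": [
    [[0,0,-0.01,0,1],[0,0,-0.02,0,1],[0,0,-0.03,0,0.4],[0,0,-0.03,0,0.4],[0,0,0,0,0.4],[0,0,0,0,0.4],[0,0,0,0,0.4],[0,0,0,0,0.4]]
  ]
}}

```text
time_s: 7.3
eef_pos: [486.4, -10.6, 175.6]
ee_rot: [0.0, 0.765, -0.644, -0.001]
force: [0.1, 0.0, 0.5]
grip_width: 0.604
```

```bash
sed -i 's/^def big(m):/def big(m):\n    m=m.copy();m[:,280:]=0;m[:150]=0/' h.py
python3 - <<'E'
from h import *
dgo(-10,99,95)
t=ctrl.capture("top");p,c=tray({"top":t},[557,274,-.19]);print(p,c)
s=ctrl.capture("side");cv2.imwrite("pics/s2.png",cv2.resize(s[150:260,290:410],None,fx=4,fy=4))
t=cv2.resize(t,None,fx=4,fy=4)
for z in(0,45):cv2.polylines(t,[((proj("top",w(p,[(130,90,z),(130,-90,z),(-130,-90,z),(-130,90,z)]))+.5)*4).astype(np.int32)],True,(0,255,255),1)
o=np.zeros((480,800,3),np.uint8);o[:,:320]=t[700:1180,600:920][:480];o[:440,320:]=cv2.resize(s[150:260,290:410],None,fx=4,fy=4);cv2.imwrite("pics/c2.png",o)
E
```

```text
[486.6 -10.2  95. ] shift tool xyz m [-0.0004 -0.0003  0.0806] turn -0.0033 heading -1.3991
[ 5.57043316e+02  2.74122595e+02 -1.90704104e-01] 240.2313725490196
```

View pics/c2.png

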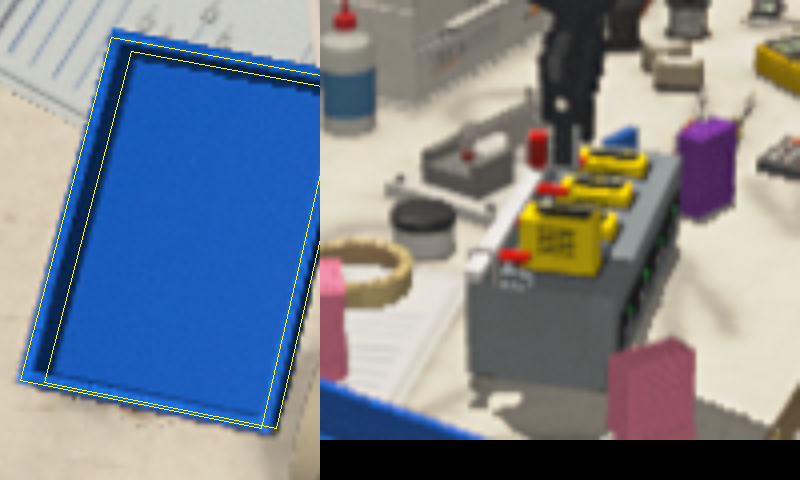

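>>> {"api": "send_rows", "payload": {
  "series": [
    [[0,0,0.04,0,0.4],[0,0,0.03,0,0.4],[0,0,0.012,0,0.4],[0,0,0,0,1],[0,0,0,0,1],[0,0,0,0,1],[0,0,0,0,1]]
  ],
  "force": 60
}}

```text
time_s: 8.1
eef_pos: [487.2, -10.7, 95.2]
ee_rot: [-0.0, 0.765, -0.644, 0.001]
force: [0.3, -0.9, -1.1]
grip_width: 0.348
```

>>> {"api": "send_rows", "payload": {
  "series": [
    [[0,0,-0.01,0,1],[0,0,-0.02,0,1],[0,0,-0.02,0,1],[0,0,-0.02,0,1],[0,0,-0.01,0,1],[0,0,0,0,1]]
  ]
}}

```text
time_s: 8.7
eef_pos: [487.2, -10.7, 175.8]
ee_rot: [-0.001, 0.765, -0.644, 0.001]
force: [0.1, 0.1, -1.8]
grip_width: 0.342
```

```bash
cat >> h.py <<'E'
T=(557.0,274.1,-.191)
def tgo(x,y,z): # tray-frame pack centre; held 10 mm ahead, jaws along dock y
    P=w(T,[x,y,z])[0]-w((0,0,D[2]),[10,0,0])[0]*[1,1,0];print(np.round(P,1),end=" ");go(*P,D[2]-np.pi/2)
E
python3 - <<'E'
from h import *
print(ctrl.sense()["force"])
# slots for packs with yaw D in tray frame: extents
a=D[2]-T[2]
print("half ext tray frame",30*np.cos(a)+15*np.sin(a),30*np.sin(a)+15*np.cos(a))
tgo(65,35,160)
E
```

```text
[ 0.1224045   0.05248855 -1.82250006]
half ext tray frame 33.381238940151725 24.742992361250383
[617.6 294.4 160. ] shift tool xyz m [-0.2783 -0.1806  0.0158] turn -0.0031 heading -1.3989
```

```bash
cat >> h.py <<'E'
def tgo(x,y,z): # tray-frame pack centre; held 10 mm ahead, jaws along tray y
    P=w(T,[x-10,y,z])[0];print(np.round(P,1),end=" ");go(*P,T[2]-np.pi/2)
E
python3 - <<'E'
from h import *
print(ctrl.sense()["joints"])
tgo(65,38,160)
E
```

```text
[-2.62900609e-01  2.82030719e-01  1.69170580e+00  1.29871387e-04
  1.16490146e+00  1.13598996e+00]
[618.2 301.  160. ] shift tool xyz m [-0.2846 -0.1823  0.0158] turn 0.3629 heading -1.3989
```

>>> {"api": "send_rows", "payload": {
  "series": [
    [[-0.03,-0.018,0,0,1],[-0.036,-0.023,0,0,1],[-0.036,-0.023,0,0,1],[-0.036,-0.023,0,0,1],[-0.036,-0.023,0,0,1],[-0.036,-0.023,0,0,1],[-0.036,-0.023,0,0,1],[-0.0386,-0.0263,0,0.122,1],[0,0,0,0.122,1],[0,0,0,0.12,1]]
  ]
}}

```text
time_s: 9.7
eef_pos: [617.2, 302.2, 171.8]
ee_rot: [-0.001, -0.635, 0.773, 0.001]
force: [-0.7, 0.1, -2.0]
grip_width: 0.346
```

Run:
```python
from h import *
print(ctrl.sense()["grip_width"],ctrl.sense()["force"])
tgo(65,38,52)
im={"top":ctrl.capture("top"),"side":ctrl.capture("side")}
cv2.imwrite("pics/t3.png",im["top"]);cv2.imwrite("pics/s3.png",im["side"])
print(tray({"side":im["side"]},T),"fit side")
```

```text
0.34622364574883707 [-0.70745797  0.1491363  -2.01100728]
[618.2 301.   52. ] shift tool xyz m [ 0.001  -0.0013  0.1198] turn -0.0044 heading 4.517
(array([691.52019952, 259.87358643,  -1.02275617]), np.float64(2303.9058823529413)) fit side
```

>>> {"api": "send_rows", "payload": {
  "series": [
    [[0.001,-0.001,0.02,0,1],[0,0,0.03,0,1],[0,0,0.03,0,1],[0,0,0.02,0,1],[0,0,0.01,0,1],[0,0,0.006,0,1],[0,0,0.003,0,1],[0,0,0,0,1]]
  ]
}}

```text
time_s: 10.6
eef_pos: [618.7, 299.8, 55.9]
ee_rot: [0.0, -0.636, 0.772, -0.0]
force: [-0.4, -0.2, -2.1]
grip_width: 0.342
```

>>> {"api": "send_rows", "payload": {
  "series": [
    [[0,0,0.003,0,1],[0,0,0.002,0,1],[0,0,0,0,1]]
  ]
}}

```text
time_s: 10.9
eef_pos: [618.4, 299.8, 50.2]
ee_rot: [-0.0, -0.636, 0.772, 0.0]
force: [0.5, -0.6, -1.7]
grip_width: 0.341
```

>>> {"api": "send_rows", "payload": {
  "series": [
    [[0,0,0.001,0,1],[0,0,0,0,0.48],[0,0,0,0,0.48],[0,0,0,0,0.48],[0,0,-0.02,0,0.48],[0,0,-0.04,0,0.48],[0,0,-0.04,0,0.48],[0,0,-0.03,0,1],[0,0,0,0,1]]
  ]
}}

```text
time_s: 11.8
eef_pos: [620.0, 300.3, 184.8]
ee_rot: [0.004, -0.636, 0.772, -0.002]
force: [1.1, 1.0, -0.5]
grip_width: 0.189
```

Run:
```python
from h import *
dgo(-10,33,110)
t=ctrl.capture("top");s=ctrl.capture("side");print(tray({"top":t},T))
o=np.zeros((480,760,3),np.uint8);o[:,:400]=cv2.resize(t[170:290,145:245],None,fx=4,fy=4);o[:480,400:]=cv2.resize(s[200:320,230:350],(360,480));cv2.imwrite("pics/c4.png",o)
```

```text
[498.1 -75.1 110. ] shift tool xyz m [0.3918 0.048  0.0748] turn -0.3671 heading 4.5203
(array([ 5.59465575e+02,  2.73217823e+02, -1.85729053e-01]), np.float64(336.15294117647056))
```

View pics/c4.png

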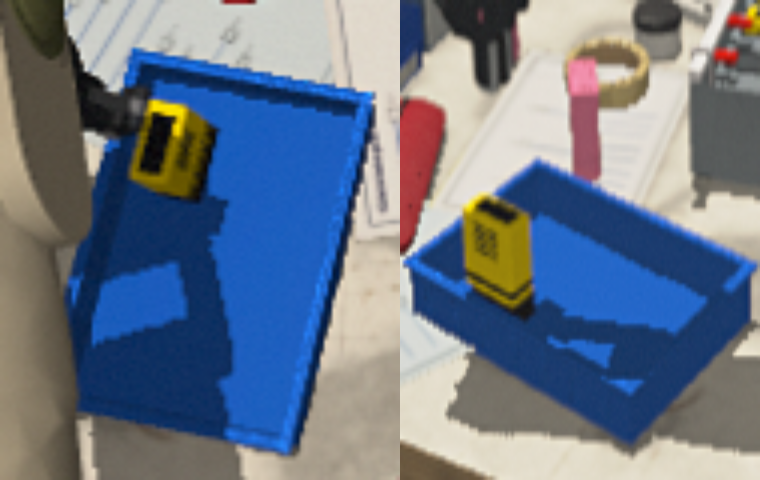

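Pack 0 stands in the tray. On to pack 1.

>>> {"api": "send_rows", "payload": {
  "series": [
    [[0.045,0.005,0,0,1],[0.0495,0.006,0,0,1],[0.0495,0.006,0,0,1],[0.0495,0.006,0,0,1],[0.0495,0.006,0,0,1],[0.0495,0.006,0,0,1],[0.0495,0.006,0,0,1],[0.0498,0.007,0,-0.123,1],[0,0,0.03,-0.122,1],[0,0,0.03,-0.122,1]]
  ]
}}

```text
time_s: 12.9
eef_pos: [496.1, -75.8, 117.7]
ee_rot: [0.0, 0.766, -0.643, -0.0]
force: [-0.8, 0.1, -0.1]
grip_width: 0.001
```

Run:
```python
from h import *
dgo(-10,33,88)
```

```text
[498.1 -75.1  88. ] shift tool xyz m [-0.0003 -0.0021  0.0297] turn -0.0005 heading -1.3963
```

>>> {"api": "send_rows", "payload": {
  "series": [
    [[0,-0.002,0.01,0,1],[0,0,0.006,0,1],[0,0,0.005,0,1],[0,0,0.004,0,1],[0,0,0.001,0,1],[0,0,0,0,1],[0,0,0,0,1]]
  ]
}}

```text
time_s: 13.6
eef_pos: [499.2, -74.1, 94.3]
ee_rot: [-0.0, 0.765, -0.644, 0.001]
force: [-3.1, 1.3, 6.2]
grip_width: -0.006
```

>>> {"api": "send_rows", "payload": {
  "series": [
    [[0,0,0.004,0,1],[0,0,0.0025,0,1],[0,0,0,0,1],[0,0,0,0,1]]
  ]
}}

```text
time_s: 14.0
eef_pos: [499.2, -74.1, 87.8]
ee_rot: [-0.0, 0.765, -0.644, 0.001]
force: [-3.0, 0.5, 5.5]
grip_width: 0.005
```

>>> {"api": "send_rows", "payload": {
  "series": [
    [[0,0,-0.01,0,1],[0,0,-0.02,0,1],[0,0,-0.03,0,0.4],[0,0,-0.03,0,0.4],[0,0,0,0,0.4],[0,0,0,0,0.4],[0,0,0,0,0.4],[0,0,0,0,0.4]]
  ]
}}

```text
time_s: 14.8
eef_pos: [498.5, -73.9, 176.0]
ee_rot: [0.0, 0.765, -0.644, -0.001]
force: [0.2, 0.1, -0.5]
grip_width: 0.603
```

Run:
```python
from h import *
dgo(-10,33,94)
s=ctrl.capture("side");m=hsv(s,(22,120,90),(35,255,255));print(m[180:225,330:380].sum()/255)
for d in (44,12): print(d,[np.round(proj("side",w(D,[0,y,86+d]))[0]).tolist()for y in(33,-33,-99)])
print([(np.round(d["box"]).tolist(),round(d["p"],2)) for d in ctrl.recognise("side","pack_0")])
```

```text
[498.1 -75.1  94. ] shift tool xyz m [0.0011 0.0006 0.082 ] turn -0.0027 heading -1.3984
367.0
44 [[354.0, 195.0], [358.0, 188.0], [362.0, 180.0]]
12 [[354.0, 204.0], [358.0, 196.0], [362.0, 189.0]]
[([364.0, 231.0, 385.0, 267.0], 0.94), ([250.0, 246.0, 275.0, 279.0], 0.91), ([345.0, 191.0, 365.0, 206.0], 0.77), ([381.0, 181.0, 393.0, 205.0], 0.74), ([255.0, 194.0, 269.0, 221.0], 0.62), ([285.0, 212.0, 299.0, 244.0], 0.52)]
```

>>> {"api": "send_rows", "payload": {
  "series": [
    [[0.001,0.0005,0.04,0,0.4],[0,0,0.03,0,0.4],[0,0,0.012,0,0.4],[0,0,0,0,1],[0,0,0,0,1],[0,0,0,0,1],[0,0,0,0,1]]
  ],
  "force": 60
}}

```text
time_s: 15.6
eef_pos: [499.1, -75.4, 95.8]
ee_rot: [-0.0, 0.765, -0.644, 0.001]
force: [-0.0, -1.1, -1.2]
grip_width: 0.343
```

>>> {"api": "send_rows", "payload": {
  "series": [
    [[0,0,-0.01,0,1],[0,0,-0.02,0,1],[0,0,-0.02,0,1],[0,0,-0.02,0,1],[0,0,-0.01,0,1],[0,0,0,0,1]]
  ]
}}

```text
time_s: 16.2
eef_pos: [499.1, -75.3, 176.3]
ee_rot: [-0.001, 0.765, -0.644, 0.001]
force: [-0.4, 0.0, -1.6]
grip_width: 0.342
```

Run:
```python
from h import *
t=ctrl.capture("top");T2=tray({"top":t},T);print(T2)
tgo(65,-38,52)
```

```text
(array([ 5.56927343e+02,  2.74157850e+02, -1.90395047e-01]), np.float64(240.66666666666666))
[603.8 226.3  52. ] shift tool xyz m [-0.2789 -0.1554  0.1231] turn 0.3635 heading -1.3983
```

>>> {"api": "send_rows", "payload": {
  "series": [
    [[-0.03,-0.017,0,0,1],[-0.035,-0.0195,0,0,1],[-0.035,-0.0195,0,0,1],[-0.036,-0.02,0,0,1],[-0.036,-0.02,0,0,1],[-0.036,-0.02,0,0,1],[-0.036,-0.02,0,0,1],[-0.035,-0.0194,0,0.122,1],[0,0,0,0.122,1],[0,0,0,0.12,1]]
  ]
}}

```text
time_s: 17.25
eef_pos: [603.2, 227.5, 172.7]
ee_rot: [-0.001, -0.635, 0.772, 0.001]
force: [-0.3, 0.8, -2.4]
grip_width: 0.341
```

>>> {"api": "send_rows", "payload": {
  "series": [
    [[0,0,0.02,0,1],[0,0,0.03,0,1],[0,0,0.03,0,1],[0,0,0.02,0,1],[0,0,0.008,0,1],[0,0,0.005,0,1],[0,0,0,0,1]]
  ]
}}

```text
time_s: 17.95
eef_pos: [603.8, 226.3, 61.7]
ee_rot: [-0.0, -0.636, 0.771, 0.0]
force: [-0.6, 0.3, -1.5]
grip_width: 0.346
```

Run:
```python
from h import *
t=ctrl.capture("top");T2=tray({"top":t},T);print(T2)
tgo(65,-38,50.5)
```

```text
(array([559.08414634, 216.35359541,  -0.65711981]), np.float64(3453.176470588235))
[603.8 226.3  50.5] shift tool xyz m [0.0001 0.0003 0.0119] turn -0.0005 heading 4.5209
```

>>> {"api": "send_rows", "payload": {
  "series": [
    [[0,0,0.004,0,1],[0,0,0.004,0,1],[0,0,0.003,0,1],[0,0,0,0,1],[0,0,0,0,1]]
  ]
}}

```text
time_s: 18.5
eef_pos: [603.8, 226.3, 50.8]
ee_rot: [-0.0, -0.636, 0.771, -0.0]
force: [-0.5, -0.0, -2.0]
grip_width: 0.344
```

>>> {"api": "send_rows", "payload": {
  "series": [
    [[0,0,0.001,0,1],[0,0,0,0,0.48],[0,0,0,0,0.48],[0,0,0,0,0.48],[0,0,-0.02,0,0.48],[0,0,-0.04,0,0.48],[0,0,-0.04,0,0.48],[0,0,-0.03,0,1],[0,0,0,0,1]]
  ]
}}

```text
time_s: 19.4
eef_pos: [605.5, 226.7, 184.9]
ee_rot: [0.004, -0.636, 0.771, -0.002]
force: [1.1, 0.6, 0.5]
grip_width: 0.188
```

Run:
```python
from h import *
dgo(-10,-33,120)
```

```text
[ 509.6 -140.1  120. ] shift tool xyz m [0.3784 0.0243 0.0649] turn -0.3664 heading 4.521
```

>>> {"api": "send_rows", "payload": {
  "series": [
    [[0.045,0.003,0,0,1],[0.0476,0.003,0,0,1],[0.0476,0.003,0,0,1],[0.0476,0.003,0,0,1],[0.0476,0.003,0,0,1],[0.0476,0.003,0,0,1],[0.0476,0.003,0,0,1],[0.0475,0.003,0,-0.123,1],[0,0,0.03,-0.122,1],[0,0,0.03,-0.122,1]]
  ]
}}

```text
time_s: 20.4
eef_pos: [507.8, -141.7, 118.8]
ee_rot: [-0.0, 0.767, -0.642, 0.0]
force: [0.8, -0.1, -0.6]
grip_width: -0.006
```

Run:
```python
from h import *
dgo(-10,-33,87.5)
t=ctrl.capture("top");s=ctrl.capture("side");print(tray({"top":t},T))
o=np.zeros((480,760,3),np.uint8);o[:,:400]=cv2.resize(t[170:290,145:245],None,fx=4,fy=4);o[:480,400:]=cv2.resize(s[200:320,230:350],(360,480));cv2.imwrite("pics/c5.png",o)
```

```text
[ 509.6 -140.1   87.5] shift tool xyz m [-0.0012 -0.002   0.0313] turn 0.0027 heading -1.3931
(array([ 5.56927343e+02,  2.74157850e+02, -1.90395047e-01]), np.float64(240.66666666666666))
```

View pics/c5.png

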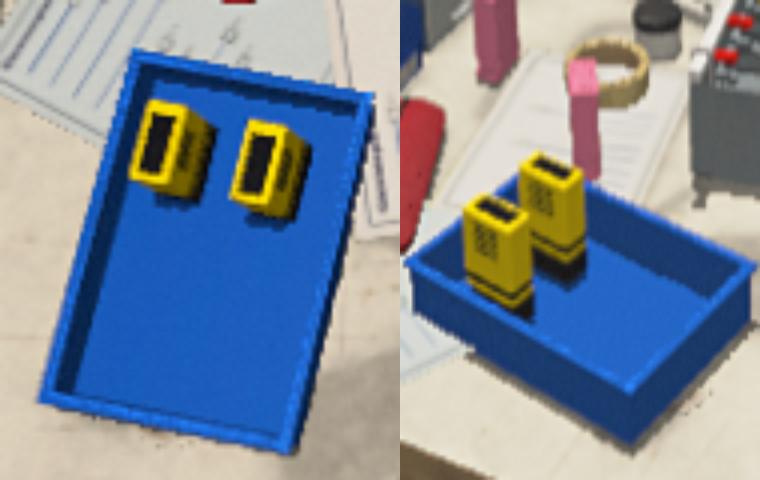

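Two packs stand in the tray, which has not moved. Next I press pack 2.

>>> {"api": "send_rows", "payload": {
  "series": [
    [[-0.001,-0.002,0.012,0.002,1],[0,0,0.006,0,1],[0,0,0.005,0,1],[0,0,0.004,0,1],[0,0,0.002,0,1],[0,0,0.001,0,1],[0,0,0,0,1],[0,0,0,0,1]]
  ]
}}

```text
time_s: 21.3
eef_pos: [510.3, -139.0, 90.7]
ee_rot: [-0.0, 0.766, -0.643, 0.001]
force: [-2.1, 1.1, 5.3]
grip_width: 0.002
```

>>> {"api": "send_rows", "payload": {
  "series": [
    [[0,0,0.003,0,1],[0,0,0,0,1],[0,0,0,0,1]]
  ]
}}

```text
time_s: 21.6
eef_pos: [510.4, -139.0, 87.7]
ee_rot: [-0.0, 0.766, -0.643, 0.001]
force: [-2.1, -0.3, 6.2]
grip_width: -0.003
```

>>> {"api": "send_rows", "payload": {
  "series": [
    [[0,0,-0.01,0,1],[0,0,-0.02,0,1],[0,0,-0.03,0,0.4],[0,0,-0.03,0,0.4],[0,0,0,0,0.4],[0,0,0,0,0.4],[0,0,0,0,0.4],[0,0,0,0,0.4]]
  ]
}}

```text
time_s: 22.4
eef_pos: [509.7, -138.8, 175.9]
ee_rot: [0.0, 0.766, -0.643, -0.001]
force: [0.9, -0.6, 0.5]
grip_width: 0.6
```

Run:
```python
from h import *
dgo(-10,-33,94)
s=ctrl.capture("side")
print([(np.round(d["box"]).tolist(),round(d["p"],2)) for d in ctrl.recognise("side","pack_0")])
```

```text
[ 509.6 -140.1   94. ] shift tool xyz m [0.0013 0.0003 0.0819] turn -0.0017 heading -1.3975
[([250.0, 247.0, 275.0, 279.0], 0.96), ([286.0, 214.0, 295.0, 244.0], 0.85), ([361.0, 232.0, 388.0, 268.0], 0.85), ([252.0, 193.0, 270.0, 221.0], 0.84), ([380.0, 181.0, 393.0, 204.0], 0.8), ([272.0, 239.0, 292.0, 268.0], 0.55), ([350.0, 182.0, 370.0, 202.0], 0.49)]
```

Sprung up (box 350,182–370,202). Grasp it.

>>> {"api": "send_rows", "payload": {
  "series": [
    [[0.001,0.0003,0.04,0,0.4],[0,0,0.03,0,0.4],[0,0,0.012,0,0.4],[0,0,0,0,1],[0,0,0,0,1],[0,0,0,0,1],[0,0,0,0,1]]
  ],
  "force": 60
}}

```text
time_s: 23.2
eef_pos: [510.5, -140.4, 95.9]
ee_rot: [-0.0, 0.766, -0.643, 0.001]
force: [0.7, -1.5, -1.0]
grip_width: 0.345
```

>>> {"api": "send_rows", "payload": {
  "series": [
    [[0,0,-0.01,0,1],[0,0,-0.02,0,1],[0,0,-0.02,0,1],[0,0,-0.02,0,1],[0,0,-0.01,0,1],[0,0,0,0,1]]
  ]
}}

```text
time_s: 23.8
eef_pos: [510.4, -140.1, 176.4]
ee_rot: [-0.0, 0.766, -0.643, 0.001]
force: [-0.1, -0.4, -1.6]
grip_width: 0.344
```

Run:
```python
from h import *
t=ctrl.capture("top");T2=tray({"top":t},T);print(T2)
tgo(-35,38,52)
```

```text
(array([ 5.56927343e+02,  2.74157850e+02, -1.90395047e-01]), np.float64(240.66666666666666))
[520. 320.  52.] shift tool xyz m [-0.4511 -0.0894  0.123 ] turn 0.3646 heading -1.3972
```

>>> {"api": "send_rows", "payload": {
  "series": [
    [[-0.045,-0.009,0,0,1],[-0.0451,-0.009,0,0,1],[-0.0451,-0.009,0,0,1],[-0.0451,-0.009,0,0,1],[-0.0451,-0.009,0,0,1],[-0.0451,-0.009,0,0,1],[-0.0451,-0.009,0,0,1],[-0.0451,-0.009,0,0,1],[-0.0451,-0.009,0,0,1],[-0.0451,-0.0086,0,0,1]]
  ]
}}

```text
time_s: 24.85
eef_pos: [519.6, 321.4, 173.5]
ee_rot: [0.001, 0.766, -0.643, -0.001]
force: [1.1, -0.8, -1.7]
grip_width: 0.346
```

>>> {"api": "send_rows", "payload": {
  "series": [
    [[0,0,0,0.122,1],[0,0,0,0.122,1],[0,0,0,0.12,1],[0,0,0,0,1]]
  ]
}}

```text
time_s: 25.25
eef_pos: [519.8, 319.6, 173.5]
ee_rot: [-0.001, -0.636, 0.771, 0.0]
force: [0.3, 0.5, -0.8]
grip_width: 0.337
```

Run:
```python
from h import *
tgo(-35,38,51)
t=ctrl.capture("top");T2=tray({"top":t},T);print(T2)
```

```text
[520. 320.  51.] shift tool xyz m [-4.000e-04 -1.000e-04  1.225e-01] turn -0.0004 heading 4.521
(array([ 5.59604754e+02,  2.73602220e+02, -1.88724573e-01]), np.float64(251.05882352941177))
```

>>> {"api": "send_rows", "payload": {
  "series": [
    [[0,0,0.02,0,1],[0,0,0.03,0,1],[0,0,0.03,0,1],[0,0,0.02,0,1],[0,0,0.01,0,1],[0,0,0.005,0,1],[0,0,0.004,0,1],[0,0,0.0025,0,1],[0,0,0,0,1],[0,0,0,0,1]]
  ]
}}

```text
time_s: 26.3
eef_pos: [520.6, 319.7, 53.9]
ee_rot: [0.0, -0.637, 0.771, -0.0]
force: [0.2, -0.9, -1.3]
grip_width: 0.342
```

>>> {"api": "send_rows", "payload": {
  "series": [
    [[0,0,0.002,0,1],[0,0,0.001,0,1],[0,0,0,0,1],[0,0,0,0,1]]
  ]
}}

```text
time_s: 26.7
eef_pos: [520.4, 319.6, 50.3]
ee_rot: [-0.0, -0.637, 0.771, -0.0]
force: [0.4, -0.0, -2.0]
grip_width: 0.348
```

>>> {"api": "send_rows", "payload": {
  "series": [
    [[0,0,0.001,0,1],[0,0,0,0,0.48],[0,0,0,0,0.48],[0,0,0,0,0.48],[0,0,-0.02,0,0.48],[0,0,-0.04,0,0.48],[0,0,-0.04,0,0.48],[0,0,-0.03,0,1],[0,0,0,0,1]]
  ]
}}

```text
time_s: 27.6
eef_pos: [522.0, 320.3, 184.0]
ee_rot: [0.004, -0.637, 0.771, -0.001]
force: [0.0, 0.2, -0.1]
grip_width: 0.189
```

Run:
```python
from h import *
dgo(-10,-99,120)
```

```text
[ 521.1 -205.1  120. ] shift tool xyz m [ 0.5161 -0.0986  0.064 ] turn -0.3654 heading 4.522
```

>>> {"api": "send_rows", "payload": {
  "series": [
    [[0.0487,-0.0093,0,0,1],[0.0487,-0.0093,0,0,1],[0.0487,-0.0093,0,0,1],[0.0487,-0.0093,0,0,1],[0.0487,-0.0093,0,0,1],[0.0487,-0.0093,0,0,1],[0.0487,-0.0093,0,0,1],[0.0487,-0.0093,0,0,1],[0.0487,-0.0093,0,0,1],[0.0487,-0.0093,0,0,1]]
  ]
}}

```text
time_s: 28.6
eef_pos: [518.8, -178.1, 178.5]
ee_rot: [-0.0, -0.637, 0.771, 0.001]
force: [0.5, 0.2, 1.0]
grip_width: -0.001
```

>>> {"api": "send_rows", "payload": {
  "series": [
    [[0.029,-0.0056,0,-0.123,1],[0,0,0.03,-0.122,1],[0,0,0.03,-0.12,1],[0,0,0,0,1]]
  ]
}}

```text
time_s: 29.0
eef_pos: [517.4, -204.7, 115.1]
ee_rot: [0.0, 0.766, -0.643, -0.004]
force: [-0.1, 1.1, 0.6]
grip_width: -0.0
```

Run:
```python
from h import *
dgo(-10,-99,87.5)
t=ctrl.capture("top");s=ctrl.capture("side");print(tray({"top":t},T))
o=np.zeros((480,760,3),np.uint8);o[:,:400]=cv2.resize(t[170:290,145:245],None,fx=4,fy=4);o[:480,400:]=cv2.resize(s[200:320,230:350],(360,480));cv2.imwrite("pics/c6.png",o)
```

```text
[ 521.1 -205.1   87.5] shift tool xyz m [ 0.0011 -0.0036  0.0276] turn -0.0001 heading -1.3959
(array([ 5.56927343e+02,  2.74157850e+02, -1.90395047e-01]), np.float64(241.66666666666666))
```

View pics/c6.png

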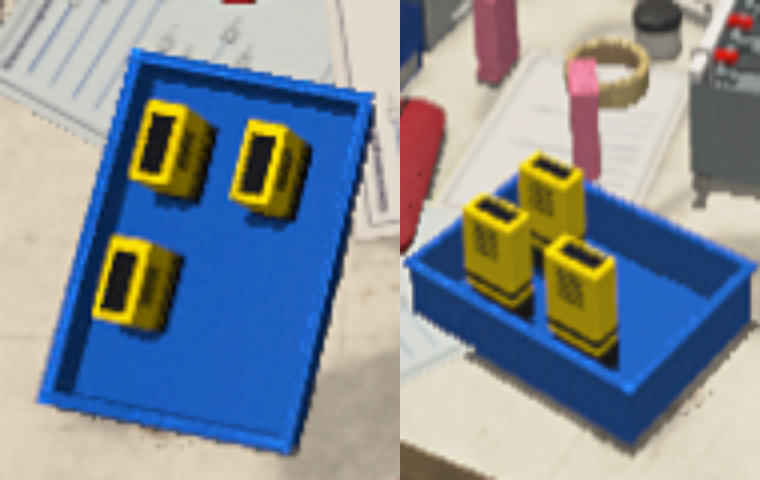

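Three packs stand upright in the tray. Now pack 3.

>>> {"api": "send_rows", "payload": {
  "series": [
    [[0.001,-0.003,0.01,0,1],[0,0,0.006,0,1],[0,0,0.005,0,1],[0,0,0.003,0,1],[0,0,0.002,0,1],[0,0,0.001,0,1],[0,0,0,0,1],[0,0,0,0,1]]
  ]
}}

```text
time_s: 29.9
eef_pos: [522.7, -206.3, 92.9]
ee_rot: [0.0, 0.766, -0.643, 0.0]
force: [-1.9, 1.0, 5.2]
grip_width: 0.001
```

>>> {"api": "send_rows", "payload": {
  "series": [
    [[0,0,0.003,0,1],[0,0,0.0022,0,1],[0,0,0,0,1],[0,0,0,0,1]]
  ]
}}

```text
time_s: 30.3
eef_pos: [522.7, -206.3, 87.7]
ee_rot: [0.0, 0.766, -0.643, 0.0]
force: [-2.6, 0.8, 6.2]
grip_width: 0.0
```

>>> {"api": "send_rows", "payload": {
  "series": [
    [[0,0,-0.01,0,1],[0,0,-0.02,0,1],[0,0,-0.03,0,0.4],[0,0,-0.03,0,0.4],[0,0,0,0,0.4],[0,0,0,0,0.4],[0,0,0,0,0.4],[0,0,0,0,0.4]]
  ]
}}

```text
time_s: 31.1
eef_pos: [522.2, -206.0, 176.1]
ee_rot: [0.0, 0.766, -0.643, -0.001]
force: [-0.3, 0.1, -0.2]
grip_width: 0.601
```

Run:
```python
from h import *
dgo(-10,-99,94)
s=ctrl.capture("side")
print([(np.round(d["box"]).tolist(),round(d["p"],2)) for d in ctrl.recognise("side","pack_0")])
```

```text
[ 521.1 -205.1   94. ] shift tool xyz m [-0.001   0.001   0.0821] turn -0.0006 heading -1.3964
[([250.0, 248.0, 276.0, 278.0], 0.85), ([379.0, 177.0, 394.0, 204.0], 0.85), ([267.0, 237.0, 292.0, 264.0], 0.83), ([353.0, 178.0, 372.0, 190.0], 0.73), ([252.0, 194.0, 271.0, 220.0], 0.7), ([361.0, 232.0, 387.0, 269.0], 0.67), ([279.0, 259.0, 304.0, 289.0], 0.58), ([403.0, 183.0, 428.0, 200.0], 0.33)]
```

Sprung up (box top 178). Grasp it.

>>> {"api": "send_rows", "payload": {
  "series": [
    [[-0.001,0.001,0.04,0,0.4],[0,0,0.03,0,0.4],[0,0,0.012,0,0.4],[0,0,0,0,1],[0,0,0,0,1],[0,0,0,0,1],[0,0,0,0,1]]
  ],
  "force": 60
}}

```text
time_s: 31.9
eef_pos: [521.8, -205.6, 96.1]
ee_rot: [-0.0, 0.766, -0.643, 0.001]
force: [0.6, -0.7, -1.4]
grip_width: 0.343
```

>>> {"api": "send_rows", "payload": {
  "series": [
    [[0,0,-0.01,0,1],[0,0,-0.02,0,1],[0,0,-0.02,0,1],[0,0,-0.02,0,1],[0,0,-0.01,0,1],[0,0,0,0,1]]
  ]
}}

```text
time_s: 32.5
eef_pos: [521.9, -205.6, 176.8]
ee_rot: [-0.0, 0.766, -0.643, 0.001]
force: [0.1, -0.0, -2.5]
grip_width: 0.345
```

Run:
```python
from h import *
t=ctrl.capture("top");T2=tray({"top":t},T);print(T2)
tgo(-35,-38,52)
```

```text
(array([ 5.56927343e+02,  2.74157850e+02, -1.90395047e-01]), np.float64(241.66666666666666))
[505.6 245.3  52. ] shift tool xyz m [-0.4466 -0.0627  0.1234] turn 0.3655 heading -1.3963
```

>>> {"api": "send_rows", "payload": {
  "series": [
    [[-0.0446,-0.006,0,0,1],[-0.0446,-0.006,0,0,1],[-0.0446,-0.006,0,0,1],[-0.0447,-0.006,0,0,1],[-0.0447,-0.006,0,0,1],[-0.0447,-0.0065,0,0,1],[-0.0447,-0.0065,0,0,1],[-0.0447,-0.0065,0,0,1],[-0.0447,-0.0065,0,0,1],[-0.0447,-0.0065,0,0,1]]
  ]
}}

```text
time_s: 33.55
eef_pos: [504.6, 247.2, 174.0]
ee_rot: [0.001, 0.766, -0.643, -0.001]
force: [1.3, -1.3, -2.0]
grip_width: 0.34
```

>>> {"api": "send_rows", "payload": {
  "series": [
    [[0,0,0,0.122,1],[0,0,0,0.122,1],[0,0,0,0.121,1],[0,0,0,0,1]]
  ]
}}

```text
time_s: 33.95
eef_pos: [504.9, 245.4, 174.0]
ee_rot: [-0.001, -0.636, 0.771, 0.0]
force: [0.4, 0.3, -1.7]
grip_width: 0.343
```

Run:
```python
from h import *
tgo(-35,-38,51)
t=ctrl.capture("top");T2=tray({"top":t},T);print(T2)
```

```text
[505.6 245.3  51. ] shift tool xyz m [-1.00e-04 -7.00e-04  1.23e-01] turn -0.0004 heading 4.521
(array([ 5.62677429e+02,  2.71412496e+02, -1.92048421e-01]), np.float64(1297.862745098039))
```

>>> {"api": "send_rows", "payload": {
  "series": [
    [[0,-0.0007,0.02,0,1],[0,0,0.03,0,1],[0,0,0.03,0,1],[0,0,0.02,0,1],[0,0,0.01,0,1],[0,0,0.005,0,1],[0,0,0.004,0,1],[0,0,0.003,0,1],[0,0,0,0,1],[0,0,0,0,1]]
  ]
}}

```text
time_s: 35.0
eef_pos: [506.4, 245.3, 53.6]
ee_rot: [0.0, -0.637, 0.771, -0.0]
force: [-1.1, -0.5, -1.5]
grip_width: 0.338
```

>>> {"api": "send_rows", "payload": {
  "series": [
    [[0,0,0.002,0,1],[0,0,0.001,0,1],[0,0,0,0,1],[0,0,0,0,1]]
  ]
}}

```text
time_s: 35.4
eef_pos: [506.2, 245.3, 50.5]
ee_rot: [0.0, -0.637, 0.771, -0.0]
force: [-1.6, -1.1, 2.9]
grip_width: 0.344
```

>>> {"api": "send_rows", "payload": {
  "series": [
    [[0,0,0.001,0,1],[0,0,0,0,0.48],[0,0,0,0,0.48],[0,0,0,0,0.48],[0,0,-0.02,0,0.48],[0,0,-0.04,0,0.48],[0,0,-0.04,0,0.48],[0,0,-0.03,0,0.4],[0,0,0,0,0.4]]
  ]
}}

```text
time_s: 36.3
eef_pos: [507.8, 245.7, 183.2]
ee_rot: [0.004, -0.637, 0.771, -0.002]
force: [0.2, -1.1, -0.2]
grip_width: 0.599
```

Run:
```python
from h import *
dgo(50,-33,120)
```

```text
[ 568.7 -129.7  120. ] shift tool xyz m [ 0.3571 -0.1309  0.0632] turn -0.3655 heading 4.5219
```

>>> {"api": "send_rows", "payload": {
  "series": [
    [[0.0446,-0.0163,0,0,0.4],[0.0446,-0.0163,0,0,0.4],[0.0446,-0.0163,0,0,0.4],[0.0446,-0.0163,0,0,0.4],[0.0446,-0.0163,0,0,0.4],[0.0446,-0.0163,0,0,0.4],[0.0446,-0.0163,0,0,0.4],[0.0448,-0.0168,0,-0.122,0.4],[0,0,0,-0.122,0.4],[0,0,0,-0.122,0.4]]
  ]
}}

```text
time_s: 37.3
eef_pos: [566.7, -131.5, 177.6]
ee_rot: [0.0, 0.767, -0.641, -0.001]
force: [-0.1, 0.4, 0.1]
grip_width: 0.597
```

Run:
```python
from h import *
dgo(50,-33,120)
t=ctrl.capture("top");s=ctrl.capture("side");print(tray({"top":t},T))
o=np.zeros((480,760,3),np.uint8);o[:,:400]=cv2.resize(t[170:290,145:245],None,fx=4,fy=4);o[:480,400:]=cv2.resize(s[160:320,260:380],(360,480));cv2.imwrite("pics/c7.png",o)
```

```text
[ 568.7 -129.7  120. ] shift tool xyz m [-0.0014 -0.0023  0.0576] turn 0.003 heading -1.3928
(array([ 5.56927343e+02,  2.74157850e+02, -1.90395047e-01]), np.float64(241.66666666666666))
```

View pics/c7.png

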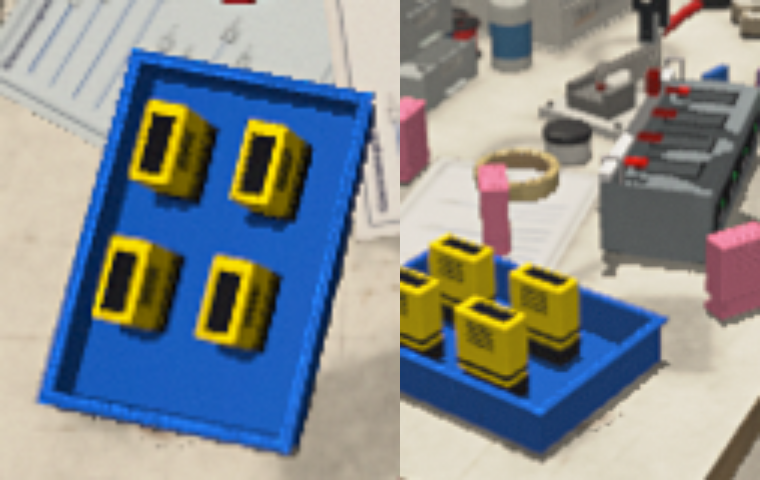

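All four packs stand in the tray and the wells are empty. Next, close the lock.

>>> {"api": "send_rows", "payload": {
  "series": [
    [[-0.0005,-0.0025,0.03,0.003,0.4],[0,0,0.02,0,0.4],[0,0,0.008,0,0.4],[0,0,0,0,1],[0,0,0,0,1],[0,0,0,0,1],[0,0,0,0,1]]
  ]
}}

```text
time_s: 38.1
eef_pos: [570.3, -131.7, 122.5]
ee_rot: [0.001, 0.765, -0.644, 0.003]
force: [1.3, -12.7, -3.7]
grip_width: 0.193
```

>>> {"api": "send_rows", "payload": {
  "series": [
    [[0.006,0,0,0,1],[0.006,0,0,0,1],[0.006,0,0,0,1],[0.006,0,0,0,1],[0.006,0,0,0,1],[0.003,0,0,0,1],[0,0,0,0,1],[0,0,0,0,1]]
  ]
}}

```text
time_s: 38.9
eef_pos: [575.5, -162.5, 122.4]
ee_rot: [-0.0, 0.765, -0.644, 0.001]
force: [-1.1, -1.2, 4.8]
grip_width: 0.192
```

>>> {"api": "send_rows", "payload": {
  "series": [
    [[0.002,0,0,0,1],[0.002,0,0,0,1],[0,0,0,0,1],[0,0,0,0,1]]
  ]
}}

```text
time_s: 39.3
eef_pos: [575.9, -164.5, 122.3]
ee_rot: [-0.001, 0.765, -0.644, -0.0]
force: [-2.8, 7.8, 8.1]
grip_width: 0.19
```

>>> {"api": "send_rows", "payload": {
  "series": [
    [[0.002,0,0,0,1],[0.001,0,0,0,1],[0,0,0,0,1],[0,0,0,0,1]]
  ]
}}

```text
time_s: 39.7
eef_pos: [575.9, -164.7, 122.2]
ee_rot: [-0.002, 0.766, -0.643, -0.003]
force: [-5.4, 20.9, 12.4]
grip_width: 0.191
```

The closed end stop is reached: 21 N with no motion. Relax, release, lift and back away.

>>> {"api": "send_rows", "payload": {
  "series": [
    [[-0.003,0,0,0,1],[0,0,0,0,0.4],[0,0,0,0,0.4],[0,0,0,0,0.4],[0,0,-0.03,0,0.4],[0,0,-0.04,0,0.4],[0,0,-0.03,0,0.4],[0.045,0,0,0,0.4],[0.045,0,0,0,0.4],[0.045,0,0,0,0.4]]
  ]
}}

```text
time_s: 40.7
eef_pos: [599.0, -300.4, 221.4]
ee_rot: [0.0, 0.765, -0.644, 0.0]
force: [0.6, 0.2, 0.2]
grip_width: 0.604
```

>>> {"api": "send_rows", "payload": {
  "series": [
    [[0.04,0.03,0,0,0.4],[0.03,0.03,0,0,0.4],[0,0.03,0,0,0.4],[0,0,0,0,0.4]]
  ]
}}

```text
time_s: 41.1
eef_pos: [519.4, -385.1, 220.9]
ee_rot: [0.0, 0.764, -0.645, -0.001]
force: [1.4, 0.3, 0.3]
grip_width: 0.599
```

Run:
```python
from h import *
t=ctrl.capture("top");s=ctrl.capture("side");print(tray({"top":t},T))
t0=cv2.imread("pics/top0.png")
def red(im):
    m=(hsv(im,(0,170,100),(6,255,255))|hsv(im,(174,170,100),(180,255,255)))[210:260,270:385]
    k,l,st,c=cv2.connectedComponentsWithStats(m);return [np.round(c[i]+[270,210],1).tolist() for i in range(1,k) if st[i][4]>8]
print(red(t0),red(t))
t=cv2.resize(t[120:320,140:470],(792,480),interpolation=cv2.INTER_CUBIC);cv2.imwrite("pics/end.png",t)
```

```text
(array([ 5.56927343e+02,  2.74157850e+02, -1.90395047e-01]), np.float64(241.66666666666666))
[[346.5, 219.8], [358.5, 226.5], [335.2, 230.7], [311.6, 234.7], [288.1, 239.1]] [[346.6, 219.7], [358.8, 226.8], [335.6, 230.8], [311.9, 235.1], [288.4, 239.2]]
```

View pics/end.png

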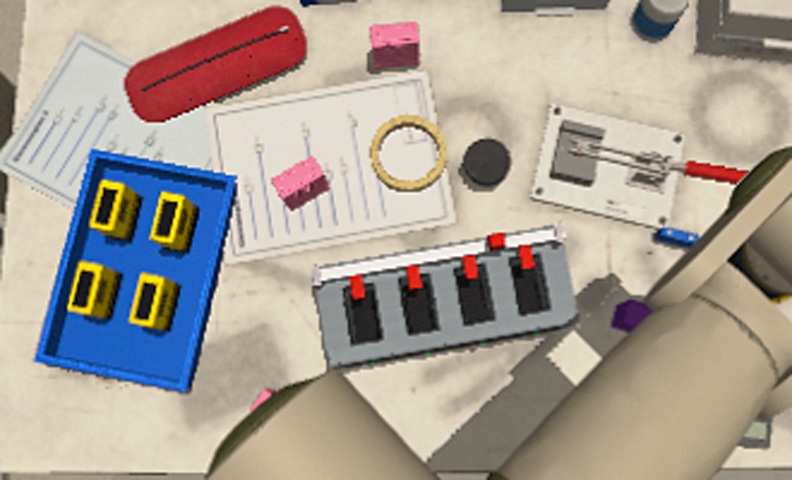

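The final picture shows four packs in the tray, four empty wells, and the lock grip back at its starting pixel. The tape and tin have not moved.

```bash
python3 -c "
from h import *
print(ctrl.finish_job())"
```

```text
the job is handed in; nothing more can be done
None
```

The dock is empty and the job is handed in. All four packs were there at the start. I slid the lock open, tripped and drew out each pack one at a time, stood all four in the blue tray, then slid the lock back to closed. It took about 41 s of robot time.

My last checks showed:
- **Lock:** it stopped moving at both ends, against 29 N when opening and 21 N when closing. After closing, its grip and fingers were within about 0.4 px of where they started in the top picture.
- **Packs and wells:** all four packs stand upright in the tray and all four wells are empty. No grip slackening showed in the readings.
- **Tray:** it stayed where it was. A few fits came out different while the arm or its shadow covered part of the tray, and fits of the tray from the side camera failed, so I relied on the clear top views.
- **Things to leave alone:** the tape roll and tin are in the same place in the last picture. The arm hid most of the calculator in that picture, so I did not check it at the end; the fingers stayed well above the bench on that side.

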